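# Level the surface plate with the self-ejecting key

### The arm

A 6-joint arm with a two-finger parallel gripper is mounted at the origin on a cart in front of the work surface, level with it; the furniture and walls round the work are solid. World frame = base frame: x ahead of the robot, y to its left, z up, the work surface at z = 0. Lengths are in m, angles in rad, forces in N, time in s.
With the tool pointing down it reaches from about 0.3 to 0.875 m from the base axis. Payload 6.4 kg.
Tool frame: the origin (TCP) lies midway between the tips of the shut fingers; the grasp point (between the pads) lies 19 mm behind it (grasp_offset is the distance from the TCP to the grasp point, in m); z points along the fingers, y is the line along which they close (so a half turn about z gives the same grasp; the last joint's range is limited). The gripper opens to 85 mm and grips with 20 to 120 N. Pads are 22 mm wide; open, the fingers measure 114 mm over their backs; the gripper's body (76 mm by 85 mm) begins 54 mm behind the grasp point. The pads swing forward as they close: fully open they stand 13 mm farther back than shut.
Start: joints at [1.081, 0.181, 1.607, -0, 1.354, -0.206], TCP at [0.161, 0.552, 0.231] pointing down, gripper open.
Joint ranges: [-2.99, 2.99], [-0.89, 2.07], [0.3, 2.58], [-1.14, 4.28], [0, 2.63], [-3.12, 3.12]. Speed limits (rad/s): [2.57, 2.57, 3.01, 3.14, 3.14, 3.14].

### API

Orientations are given as a unit quaternion [w, x, y, z].
In Python, from bench import * gives the robot as it stands. The module is installed in compiled form; this text tells all that it offers.
- The arm moves only by the tool servo_tool, never from a script. Its argument "commands" is text: rows parted by semicolons, each of 7 numbers parted by spaces: the turn, a rotation vector about the tool's x, y, z in rad, then the shift along the tool's x, y, z in mm, then the opening, from 0 (shut) to 1 (fully open). In form: wx wy wz dx dy dz claw; .... A call has 1 to 5 rows; each row shifts and turns the commanded pose from where the row before left it, along the tool's axes as they then stand; what a row does not reach is not made up. A row lasts 1/8 s, in which the tool goes at most 62.5 mm and 10.7 degrees, less where a joint would pass 70% of its speed; a pose out of reach is approached as far as the arm can. A call with a gripper value outside its range is refused whole. The fingers move at their own pace and stop on an object; the grip force is fixed at half the most. Time passes only in rows, so rows that do not move let the fingers close. It gives the time, the measured TCP pose, the force, the opening and the grip force at its end, in the units of the state.
- get_obs(): the state, without advancing time (a new reading comes with each control period).
- camera(name): name is "scene" or "side" or "wrist"; returns the picture (420x560x3 uint8, blue, green, red); there is no depth.
- calibration(name): a dict with "fx", "fy", "cx", "cy" (pixels), "R" (3x3) and "t" (3): a world point X has camera coordinates R X + t. Camera axes: x right, y down, z forward; pixel columns grow to the right and rows downward; lengths in m; the calibration is good to about 2 mm. A picture is of the moment at which its call begins: read the wrist's pose just before it. calibration takes no time and is no camera call; for the wrist camera it gives the pose at the moment of the call.
- hand_in(): hands the job in; it is judged then, once.
The state is a dict: "time_s": time; "q": joint angles; "dq": joint speeds; "joint_efforts": joint torques, N m; "eef_pos": TCP position; "eef_rot": TCP orientation; "wrist_force": force on the tool from outside, world axes, zero at the start; "torque": the same for the moment, N m; "opening": opening from 0.0 (shut) to 1.0 (fully open); "grasp_force": force on a finger pad.
Only numpy, scipy, OpenCV 4.12 (cv2) and the standard library are available. Lean on these libraries where they do the work, as an engineer would, in place of code of your own. Each camera call takes 0.05 s, during which the arm holds its last target. There are 200 camera calls.

### The job

The iron surface plate is low at its screw end. Fit the red self-ejecting key on the square of the levelling screw, press it fully home against its spring and turn the screw clockwise until the bubble of the spirit level on the plate stands centred between its two lines. Finish with the key still gripped and pressed home, the screw kept still and the bubble centred, so that a mate can tighten the lock nut; leave the level, the setup block on the plate, the tape measure and the small screw carton where they are.

Things in the scene. Friction and masses are not known exactly. Their poses are not given: they have to be found in the camera images.
- key: Self-ejecting socket key, 66 mm high, 0.24 kg, standing upright on the bench on its socket. Origin: centre of the socket's mouth, its underside; z up. Dark steel socket 31 x 31 mm, 38 mm high, with a square bore 15.5 mm wide whose faces are square to the key's x and y. A brass pin in the bore, sprung with 4 N rising to 11 N at full depth, pushes the key back up if it is let go.
- key_grip (a point): Middle of the key's flat red wing grip, 53 mm above the socket's mouth; same axes as the key. The wing is 82 mm long along x, 12 mm thick along y (14 mm at its rounded ends) and 26 mm high, from 2 to 28 mm above the socket; take it across its thickness.
- screw_top (a point): Centre of the top of the levelling screw's square, which points straight up through the ear at one end of the plate, 73 mm above the bench. Steel square 14 mm wide, tapering to 9 mm over its top 5 mm; x and y lie along the square's faces and turn with the screw.
- screw_shoulder (a point): Centre of the round shoulder, 25 mm in diameter, at the foot of the square, 22 mm below its top and 51 mm above the bench: a key fully home rests here with its mouth (its pin is then pushed in by 16 mm). A brass hexagonal lock nut of 27 mm lies just under it. Same axes as screw_top.
- levelling_screw: Levelling screw, 16 mm right-hand thread of 4 mm lead, standing on the bench. Origin: its axis at bench height; turns with the screw. Clockwise seen from above raises this end of the plate. It turns stiffly (about 0.15 N m), at least a full turn either way, and stays where it is left.
- surface_plate: Dark iron surface plate with a bright ground top at z = 40 mm, carried by the screw and by two fixed feet under its far end, 255 mm from the screw; it rocks on these by a few milliradians and cannot shift. Origin: the screw axis at bench height; z up. The plate is 150 mm wide (x) and reaches from y = -45 to -285 mm; an ear 56 mm wide carries the screw.
- spirit_level: Blue bench level, 29 x 193 x 38 mm, lying loose along the plate on its top. Origin: centre of its underside; y along its length, +y pointing to the screw. Its near end stays at least 55 mm from the screw axis.
- vial_mid (a point): Middle of the level's green vial, at the top of the vial, 35.5 mm above the level's underside; y along the vial, +y toward the screw. The vial shows over 62 mm between two end blocks and is 17 mm thick; two black lines stand 13.7 mm either side of its middle.
- air_bubble (a joint): Place of the pale 18 mm bubble along the vial, in m: 0 when centred between the lines, positive toward the screw, stops at 0.0215. It runs to the higher end: about 12.5 mm toward the screw for each radian that the screw turns clockwise, and settles within 1.5 s. It starts 6 to 20 mm on the negative side.
- setup_block: Ground steel block 25 x 75 x 50 mm standing loose on the plate beside the level; origin at the centre of its underside, y along its length.
- tape_measure: Yellow and black tape measure 42 x 97 x 66 mm, loose on the bench; origin at the centre of its underside.
- screw_carton: Small white carton of screws 48 x 70 x 32 mm, loose on the bench; origin at the centre of its underside.
Mind the look-alikes: they are no part of the job. Leave any purple or turquoise look-alike of the key alone.

How it is judged:
By the outcome, as a careful person would: the job done as asked, in the order asked, and still so for the second after the job is handed in, while the arm keeps its last pose, push and grip.
It also fails if it takes over 45 s, if anything falls off the work surface, if the arm or the gripper's body presses on something with over 40 N, if the wrist force passes 120 N, or if a joint passes its speed limit or range.

## Working session

There is one attempt and no reset: what is moved stays moved. The work goes in short steps, Python scripts to look and compute and a tool call to move; the robot and the scene stay as the last step left them, time stands still between calls to the robot, and variables do not carry over. Pictures are saved under pics/ and viewed, at most 10 in all, crops included, and the job is handed in when it is done.

Besides the shell and the picture viewer there is one more tool, called after "Call:" in YAML: its name, and indented under it one key for each argument. servo_tool: Moves the arm, as the interface text tells. Its arguments: {"type":"object","properties":{"commands":{"type":"string"}},"required":["commands"]}

```bash
mkdir -p pics; cat > h.py <<'E'
from bench import *
import numpy as np, cv2
def ray(c,u,v):
    d=c["R"].T@np.array([(u-c["cx"])/c["fx"],(v-c["cy"])/c["fy"],1.]); return -c["R"].T@c["t"],d
def onz(c,u,v,z):
    o,d=ray(c,u,v); return o+d*(z-o[2])/d[2]
def proj(c,X):
    p=c["R"]@np.array(X)+c["t"]; return c["fx"]*p[0]/p[2]+c["cx"],c["fy"]*p[1]/p[2]+c["cy"]
def tri(c1,p1,c2,p2):
    o1,d1=ray(c1,*p1);o2,d2=ray(c2,*p2)
    d1/=np.linalg.norm(d1);d2/=np.linalg.norm(d2)
    s=np.linalg.lstsq(np.c_[d1,-d2],o2-o1,rcond=None)[0]
    a=o1+d1*s[0];b=o2+d2*s[1];return (a+b)/2,np.linalg.norm(a-b)
E
python3 - <<'E'
from h import *
for n in("scene","side"):
    cv2.imwrite(f"pics/{n}0.png",camera(n)); c=calibration(n); print(n,c["fx"],-c["R"].T@c["t"],c["R"][2])
o=get_obs();print(o["time_s"],o["eef_rot"],o["wrist_force"])
E
```

```text
scene 419.17873196464944 [ 0.1715712  -0.41009553  0.80356176] [ 0.34437583  0.57625742 -0.7411698 ]
side 527.1544246627352 [0.38528941 1.20230679 0.85465181] [ 0.09516901 -0.79619059 -0.59751436]
0.1 [-2.73552189e-04  1.41412824e-01  9.89950397e-01 -7.41500205e-04] [ 0.43436632  1.10482184 -0.04705239]
```

View pics/scene0.png

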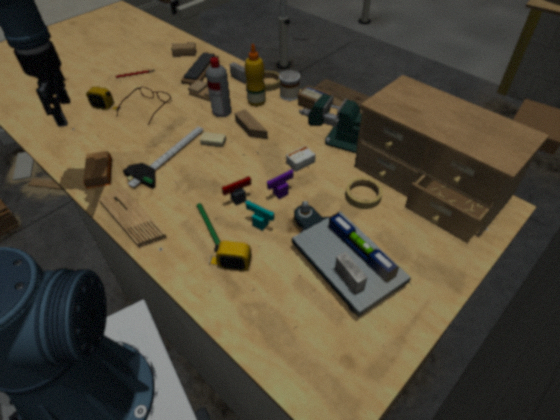

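View pics/side0.png

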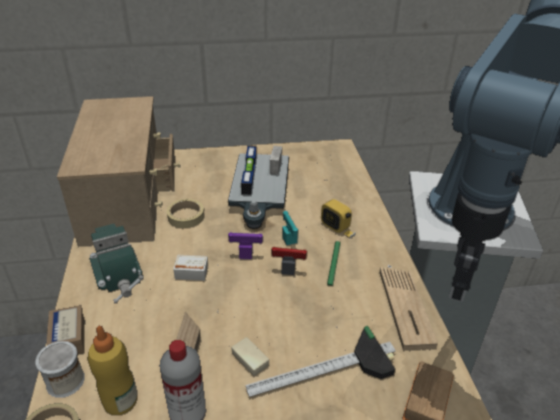

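The scene picture shows the red key at about (237,188), the screw at (305,210), and the level's vial at (362,243). In the side picture the key is at (289,256) and the screw at (255,208). The purple and turquoise look-alikes stand between the key and the plate.

```bash
python3 - <<'E'
from h import *
C={n:calibration(n) for n in("scene","side")}
I={n:cv2.imread(f"pics/{n}0.png") for n in C}
R={"scene":(215,165,260,210),"side":(262,235,318,285)}
M={}
for n in C:
    x0,y0,x1,y1=R[n];h=cv2.cvtColor(I[n],cv2.COLOR_BGR2HSV)[y0:y1,x0:x1]
    m=(((h[...,0]<8)|(h[...,0]>172))&(h[...,1]>150)&(h[...,2]>50)).astype(np.uint8)
    ys,xs=np.nonzero(m); M[n]=(xs.mean()+x0,ys.mean()+y0)
    r=cv2.minAreaRect(np.c_[xs+x0,ys+y0].astype(np.float32)); print(n,len(xs),M[n],r)
    e=cv2.fitLine(np.c_[xs+x0,ys+y0].astype(np.float32),cv2.DIST_L2,0,.01,.01).ravel()
    t=(np.c_[xs+x0,ys+y0]-e[2:])@e[:2]; a=onz(C[n],*(e[2:]+e[:2]*t.min()),.055);b=onz(C[n],*(e[2:]+e[:2]*t.max()),.055)
    print(a,b,np.linalg.norm(a-b),np.degrees(np.arctan2(*(b-a)[1::-1])))
print("key",tri(C["scene"],M["scene"],C["side"],M["side"]))
# screw crude
print("screw",onz(C["scene"],305,207,.073),onz(C["side"],255,203,.073))
print("vial",onz(C["scene"],362,243,.075))
out=[]
for n,(u,v) in (("scene",(310,215)),("side",(255,200))):
    out.append(cv2.resize(I[n][v-60:v+60,u-65:u+65],None,fx=3,fy=4,interpolation=cv2.INTER_CUBIC))
cv2.imwrite("pics/c1.png",np.hstack(out))
E
```

```text
scene 99 (np.float64(235.53535353535352), np.float64(183.37373737373738)) ((235.6328125, 183.33934020996094), (3.522526979446411, 28.787546157836914), 68.62937927246094)
[0.42592473 0.32049219 0.055     ] [0.50201167 0.31868302 0.055     ] 0.0761084490386629 -1.3621067394433704
side 249 (np.float64(288.5983935742972), np.float64(252.50200803212851)) ((288.442626953125, 252.63116455078125), (33.40768814086914, 8.0576810836792), 5.194429397583008)
[0.50031237 0.31405349 0.055     ] [0.42457821 0.31462037 0.055     ] 0.07573628201631673 179.57114521242053
key (array([0.46198889, 0.31708389, 0.05756049]), np.float64(0.0004928586933846726))
screw [0.5590623  0.14237367 0.073     ] [0.56273897 0.16319805 0.073     ]
vial [ 0.60442442 -0.01481803  0.075     ]
```

View pics/c1.png

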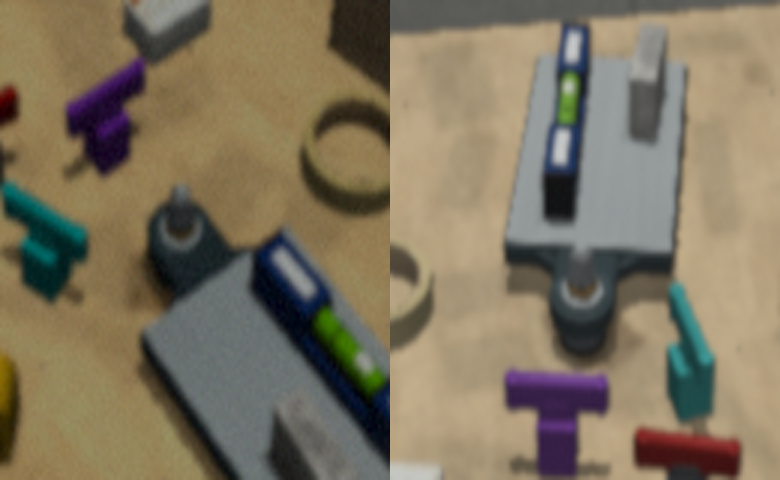

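Call:
servo_tool:
  commands: "0 0 -0.142 0 0 0 1; 0 0 -0.142 0 0 0 1; 0 0 0 -40 -32 0 1; 0 0 0 -43 -34 0 1; 0 0 0 -43 -34 5 1"

```text
time_s: 0.72
eef_pos: [0.288, 0.4511, 0.2263]
eef_rot: [0.0, -0.001, 1.0, 0.0]
wrist_force: [0.4, 0.4, -0.6]
opening: 0.996
grasp_force: 0.0
```

Call:
servo_tool:
  commands: "0 0 0 -43 -34 10 1; 0 0 0 -43 -34 15 1; 0 0 0 -43 -34 15 1; 0 0 0 -43 -34 0 1; 0 0 0 0 0 0 1"

```text
time_s: 1.35
eef_pos: [0.4615, 0.3134, 0.1857]
eef_rot: [-0.0, 0.002, 1.0, -0.0]
wrist_force: [0.4, 0.2, 0.7]
opening: 1.0
grasp_force: 0.0
```

```bash
python3 - <<'E'
from h import *
o=get_obs();c=calibration("wrist");cv2.imwrite("pics/w1.png",camera("wrist"))
np.savez("w1.npz",**c)
print(o["time_s"],o["eef_pos"],o["q"].round(3) if hasattr(o["q"],"round") else o["q"],o["eef_rot"],-c["R"].T@c["t"],c["R"])
for X in [(0.462,.316,.055),(.56,.15,.073)]: print(proj(c,X))
E
```

```text
1.35 [0.46151746 0.31341772 0.18569795] [ 3.840e-01  1.880e-01  1.694e+00 -1.000e-03  1.259e+00 -1.181e+00] [-8.72549903e-05  2.43270487e-03  9.99996949e-01 -4.20793197e-04] [0.38782387 0.31397528 0.32904135] [[ 6.29616747e-03  9.99980167e-01  1.53339050e-04]
 [ 9.56385064e-01 -6.06646288e-03  2.92045899e-01]
 [ 2.92041037e-01 -1.69211871e-03 -9.56404292e-01]]
(np.float64(286.3801589639673), np.float64(195.20856123324648))
(np.float64(117.8092032388493), np.float64(297.44911670224093))
```

View pics/w1.png

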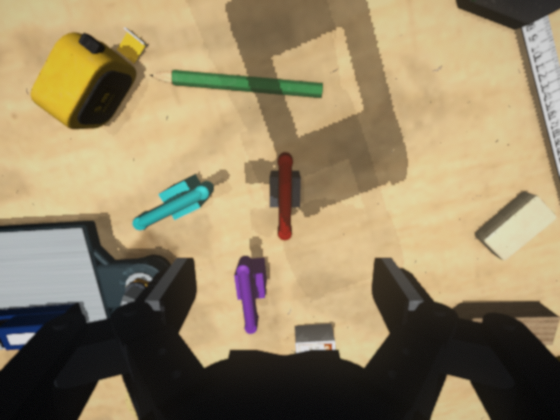

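The wrist picture shows the red key's wing along world x at (285,195), with its dark socket under it. The screw at (140,285) is half hidden by the finger, so I'll look at it from over the screw before grasping.

Call:
servo_tool:
  commands: "0 0 0 -20 -35 0 1; 0 0 0 -25 -45 0 1; 0 0 0 -25 -45 0 1; 0 0 0 -20 -35 0 1; 0 0 0 0 0 0 1"

```text
time_s: 2.02
eef_pos: [0.5494, 0.1551, 0.1862]
eef_rot: [-0.0, 0.001, 1.0, -0.0]
wrist_force: [0.4, 0.5, 0.0]
opening: 0.995
grasp_force: 0.0
```

```bash
python3 - <<'E'
from h import *
c=dict(np.load("w1.npz"));I=cv2.imread("pics/w1.png");h=cv2.cvtColor(I,cv2.COLOR_BGR2HSV)[130:260,250:320]
m=(((h[...,0]<8)|(h[...,0]>172))&(h[...,1]>130)&(h[...,2]>50)).astype(np.uint8)
ys,xs=np.nonzero(m);p=np.c_[xs+250,ys+130].astype(np.float32)
e=cv2.fitLine(p,cv2.DIST_L2,0,.01,.01).ravel();t=(p-e[2:])@e[:2];s=(p-e[2:])@np.array([-e[1],e[0]])
a=onz(c,*(e[2:]+e[:2]*t.min()),.06);b=onz(c,*(e[2:]+e[:2]*t.max()),.06)
print("wing",a,b,(a+b)/2,np.linalg.norm(a-b),np.degrees(np.arctan2(*(b-a)[1::-1])),np.ptp(s))
o=get_obs();c=calibration("wrist");J=camera("wrist");cv2.imwrite("pics/w2.png",J);np.savez("w2.npz",**c)
print(o["time_s"],o["eef_pos"],o["eef_rot"]); u,v=map(int,proj(c,(.56,.15,.073)));print(u,v)
cr=cv2.resize(J[v-60:v+60,u-80:u+80],None,fx=5,fy=5,interpolation=cv2.INTER_CUBIC);cv2.imwrite("pics/w2c.png",cr)
E
```

```text
wing [0.50454905 0.3136949  0.06      ] [0.42270636 0.31498183 0.06      ] [0.46362771 0.31433837 0.06      ] 0.08185280063891019 179.09913064207302 12.508954
2.025 [0.54944565 0.15508981 0.18621933] [-3.96691509e-05  9.53147302e-04  9.99999544e-01 -5.09971760e-05]
277 211
```

View pics/w2c.png

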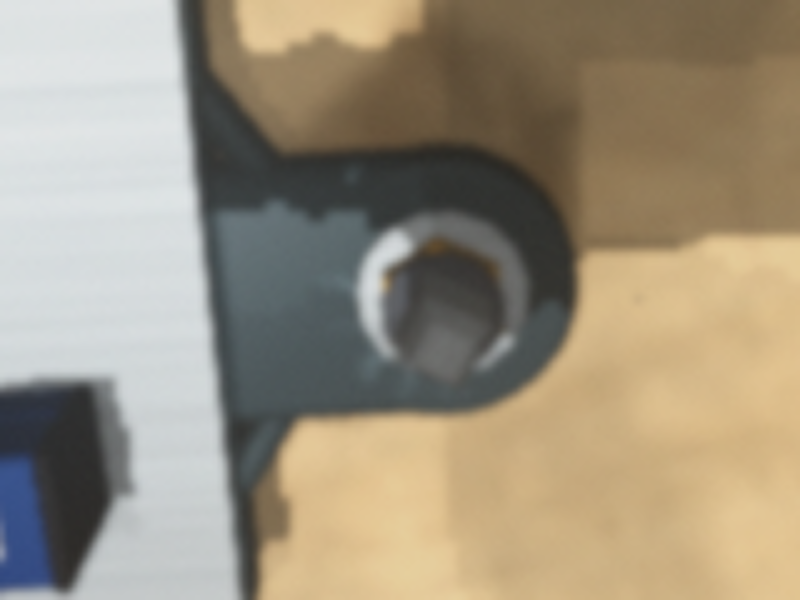

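The shoulder ring is centred near crop (443,292). The dark square leans down toward (450,345), so I'll enhance it to read its angle.

```bash
python3 - <<'E'
from h import *
J=cv2.imread("pics/w2.png");x0,y0=262,188
g=J[y0:y0+42,x0:x0+48].astype(float).mean(2)
g=np.clip((g-30)/(140-30),0,1)**.8*255
a=cv2.resize(g.astype(np.uint8),None,fx=12,fy=12,interpolation=cv2.INTER_CUBIC)
for k in range(0,48,5): cv2.putText(a,str(x0+k),(k*12+6,10),0,.35,255)
for k in range(2,42,5): cv2.putText(a,str(y0+k),(0,k*12+10),0,.35,255)
cv2.imwrite("pics/sq.png",a)
E
```

```text
(no output)
```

View pics/sq.png

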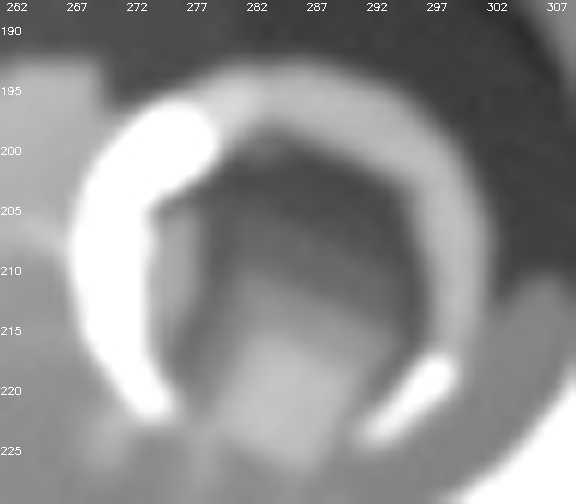

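The lit top face has enlarged corners of about (262,330), (355,370), (310,470) and (218,430), so the square is turned about 23.5° in the image. Mapping these to the world.

```bash
python3 - <<'E'
from h import *
c=dict(np.load("w2.npz"))
P=np.array([(262,330),(355,370),(310,470),(218,430)])/12+[261.5,187.5]
W=np.array([onz(c,*p,.073) for p in P])
print(W.mean(0),np.linalg.norm(np.roll(W,-1,0)-W,axis=1),[np.degrees(np.arctan2(d[1],d[0]))%90 for d in np.roll(W,-1,0)-W])
# shoulder ring centre
m=W.mean(0)
print("ring",onz(c,262+280/12,188+ 258/12,.051))
C={n:calibration(n) for n in("scene","side")}
print(tri(C["scene"],(305,202.5),C["side"],(254,203)))
E
```

```text
[0.5692377  0.15667548 0.073     ] [0.00769231 0.00872463 0.0076908  0.00866313] [np.float64(65.35550055538067), np.float64(67.15186954904192), np.float64(64.89670467238903), np.float64(67.17623449428251)]
ring [0.5655228  0.15679195 0.051     ]
(array([0.56758991, 0.15737538, 0.06908968]), np.float64(0.002974986496457155))
```

Call:
servo_tool:
  commands: "0 0 0 18 34 0 0.6; 0 0 0 24 45 0 0.6; 0 0 0 24 45 0 0.6; 0 0 0.016 20 35 10 0.6; 0 0 0 0 0 30 0.6"

```text
time_s: 2.7
eef_pos: [0.4607, 0.3199, 0.1476]
eef_rot: [0.001, 0.005, 1.0, 0.001]
wrist_force: [-0.2, -0.5, 0.4]
opening: 0.602
grasp_force: 0.0
```

Call:
servo_tool:
  commands: "0 0 0 0 0 40 0.6; 0 0 0 0 0 35 0.6; 0 0 0 0 0 20 0.6; 0 0 0 0 0 0 0.6"

```text
time_s: 3.2
eef_pos: [0.4599, 0.3159, 0.0495]
eef_rot: [-0.002, 0.007, 1.0, -0.001]
wrist_force: [-0.5, -0.8, 0.5]
opening: 0.603
grasp_force: 0.0
```

Call:
servo_tool:
  commands: "0 0 0 -4 -1.5 8 0.6; 0 0 0 0 0 0 0.6; 0 0 0 0 0 0 0; 0 0 0 0 0 0 0; 0 0 0 0 0 0 0"

```text
time_s: 3.82
eef_pos: [0.4675, 0.3137, 0.0439]
eef_rot: [0.001, 0.008, 1.0, 0.0]
wrist_force: [0.1, 0.1, 3.0]
opening: 0.121
grasp_force: 59.2
```

Call:
servo_tool:
  commands: "0 0 0 0 0 0 0; 0 0 0 0 0 0 0; 0 0 0 0 0 0 0"

```text
time_s: 4.2
eef_pos: [0.4675, 0.3138, 0.0439]
eef_rot: [0.001, 0.008, 1.0, 0.0]
wrist_force: [0.5, 1.1, 5.7]
opening: 0.127
grasp_force: 59.7
```

Call:
servo_tool:
  commands: "0 0 0 0 0 -15 0; 0 0 0 0 0 -35 0; 0 0 0 0 0 -40 0; 0 0 0 0 0 -20 0; 0 0 0 0 0 0 0"

```text
time_s: 4.82
eef_pos: [0.4679, 0.3139, 0.1552]
eef_rot: [0.002, 0.008, 1.0, 0.001]
wrist_force: [-0.5, -0.3, -3.0]
opening: 0.127
grasp_force: 58.9
```

```bash
python3 - <<'E'
from h import *
o=get_obs();c=calibration("wrist");J=camera("wrist");cv2.imwrite("pics/w3.png",J)
print(o["time_s"],o["eef_pos"],o["eef_rot"],o["q"],o["wrist_force"])
h=cv2.cvtColor(J,cv2.COLOR_BGR2HSV)
m=(((h[...,0]<8)|(h[...,0]>172))&(h[...,1]>130)&(h[...,2]>40)).astype(np.uint8)
n,l,s,ce=cv2.connectedComponentsWithStats(m)
for k in range(1,n):
    if s[k,4]>60:print(s[k],ce[k])
E
```

```text
4.825 [0.46786198 0.31386155 0.15517993] [1.53373390e-03 7.84769047e-03 9.99967859e-01 5.85614880e-04] [ 3.80285022e-01  2.32789843e-01  1.70786590e+00 -8.24813670e-05
  1.19765434e+00 -1.17478580e+00] [-0.53979732 -0.32812052 -2.95495455]
[ 269  181   31  163 4031] [283.88191516 261.08856363]
```

View pics/w3.png

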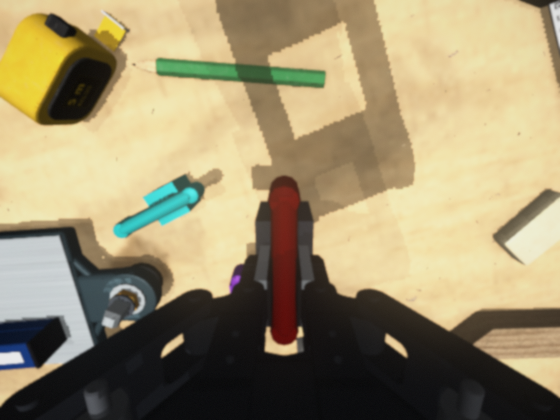

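The key is held with its wing running from row 181 to row 344 at column 284. Working out its centre relative to the TCP.

```bash
python3 - <<'E'
from h import *
c=calibration("wrist");o=get_obs()
J=cv2.imread("pics/w3.png");h=cv2.cvtColor(J,cv2.COLOR_BGR2HSV)
m=((((h[...,0]<8)|(h[...,0]>172))&(h[...,1]>130)&(h[...,2]>40))).astype(np.uint8)
n,l,s,ce=cv2.connectedComponentsWithStats(m);k=1+s[1:,4].argmax()
ys,xs=np.nonzero(l==k)
a=[onz(c,xs[abs(ys-r)<6].mean(),r+.0,.170) for r in (ys.min(),ys.max())]
print(a,(a[0]+a[1])/2,np.linalg.norm(a[0]-a[1]),np.degrees(np.arctan2(*(a[0]-a[1])[1::-1])),o["eef_pos"])
E
```

```text
[array([0.42119531, 0.31537469, 0.17      ]), array([0.5059472 , 0.31285201, 0.17      ])] [0.46357125 0.31411335 0.17      ] 0.08478942376522285 178.29506397199233 [0.46690628 0.31342507 0.15351144]
```

Call:
servo_tool:
  commands: "0 0 0 -15 -22 0 0; 0 0 0 -25 -36 0 0; 0 0 0 -27 -40 0 0; 0 0 0 -25 -36 0 0; 0 0 0 -15 -22 0 0"

```text
time_s: 5.5
eef_pos: [0.5712, 0.1537, 0.151]
eef_rot: [-0.002, 0.009, 1.0, -0.0]
wrist_force: [-0.9, -0.1, -2.6]
opening: 0.127
grasp_force: 59.0
```

Call:
servo_tool:
  commands: "0 0 0.13 0 0 0 0; 0 0 0.14 0 0 0 0; 0 0 0.13 0 0 0 0; 0 0 0 0 0 0 0; 0 0 0 0 0 0 0"

```text
time_s: 6.12
eef_pos: [0.5708, 0.1558, 0.1522]
eef_rot: [-0.001, 0.205, 0.979, -0.0]
wrist_force: [-0.6, 0.5, -2.7]
opening: 0.127
grasp_force: 59.0
```

```bash
cat > st.py <<'E'
from h import *
def st():
    o=get_obs();w,x,y,z=o["eef_rot"]
    tx=np.array([1-2*(y*y+z*z),2*(x*y+w*z)]);
    print(round(o["time_s"],2),np.round(o["eef_pos"],4),"yaw of -toolx",np.degrees(np.arctan2(-tx[1],-tx[0])).round(2),"tilt",np.round([2*(x*z+w*y),2*(y*z-w*x)],4),"F",np.round(o["wrist_force"],1),"M",np.round(o["torque"],2),"q6",round(o["q"][5],3),round(o["opening"],3))
    return o,tx
E
python3 - <<'E'
from st import *
o,tx=st();ty=np.array([-tx[1],tx[0]])*-1
k=o["eef_pos"][:2]+.0038*tx; d=np.array([.568,.1565])-k
print("key",k,"move tool",d@tx*1e3,d@ty*1e3,ty)
I=[]
for n,X in(("scene",(.568,.1565,.1)),("side",(.568,.1565,.1))):
    c=calibration(n);u,v=map(int,proj(c,X));J=camera(n);cv2.imwrite(f"pics/{n}1.png",J);print(n,u,v,u-32,v-40)
    I.append(cv2.resize(J[v-40:v+40,u-32:u+32],None,fx=6,fy=6,interpolation=cv2.INTER_CUBIC))
cv2.imwrite("pics/c2.png",np.hstack(I))
E
```

```text
6.12 [0.5708 0.1558 0.1522] yaw of -toolx -23.68 tilt [-0.002  -0.0002] F [-0.6  0.5 -2.7] M [-0.02 -0.01 -0.02] q6 -1.091 0.127
key [0.56734375 0.15729483] move tool -0.9202304749837604 -0.46432035404701 [0.40164982 0.91579166]
scene 305 193 273 153
side 253 192 221 152
```

View pics/c2.png

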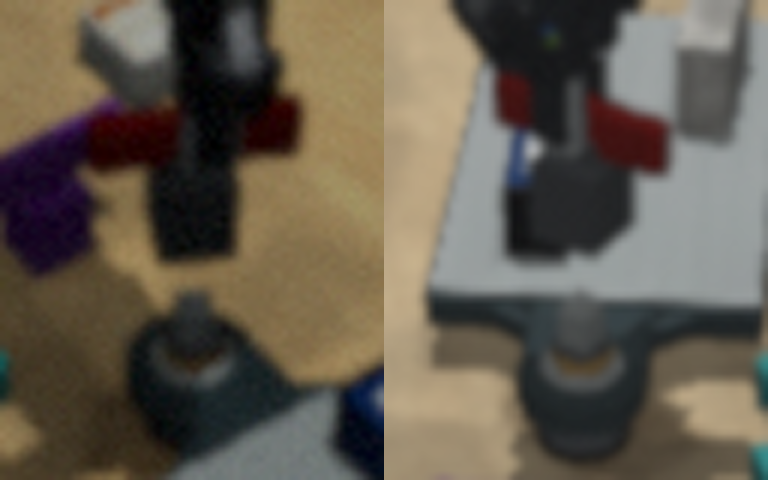

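The socket stands right over the square in both views (columns 193 and 193 in scene, 582 and 580 in side), so I'll descend with small steps.

Call:
servo_tool:
  commands: "0 0 0 -0.5 -0.3 15 0; 0 0 0 0 0 18 0; 0 0 0 0 0 6 0; 0 0 0 0 0 3 0; 0 0 0 0 0 0 0"

```text
time_s: 6.85
eef_pos: [0.5721, 0.1553, 0.1112]
eef_rot: [0.0, 0.206, 0.978, -0.0]
wrist_force: [2.3, -1.8, -4.3]
opening: 0.125
grasp_force: 58.9
```

```bash
python3 -c "
from st import *
st()"
```

```text
6.85 [0.5721 0.1553 0.1112] yaw of -toolx -23.82 tilt [ 0.0004 -0.0001] F [ 2.3 -1.8 -4.3] M [-0.21 -0.49  0.03] q6 -1.09 0.125
```

Call:
servo_tool:
  commands: "0 0 0 -0.5 -0.3 3 0; 0 0 0 0 0 3 0; 0 0 0 0 0 2 0; 0 0 0 0 0 0 0"

```text
time_s: 7.35
eef_pos: [0.5725, 0.1551, 0.1038]
eef_rot: [0.0, 0.206, 0.978, 0.0]
wrist_force: [-1.3, 0.2, 3.8]
opening: 0.13
grasp_force: 60.0
```

```bash
python3 -c "
from st import *
st()"
```

```text
7.35 [0.5725 0.1551 0.1038] yaw of -toolx -23.82 tilt [0.0009 0.0003] F [-1.3  0.2  3.8] M [ 0.05  0.11 -0.03] q6 -1.091 0.13
```

Call:
servo_tool:
  commands: "0 0 0 0 0 3 0; 0 0 0 0 0 3 0; 0 0 0 0 0 2 0; 0 0 0 0 0 0 0"

```text
time_s: 7.85
eef_pos: [0.5726, 0.1551, 0.0962]
eef_rot: [0.0, 0.206, 0.978, 0.0]
wrist_force: [-0.6, 0.4, 7.5]
opening: 0.125
grasp_force: 60.4
```

Call:
servo_tool:
  commands: "0 0 0 0 0 1.5 0; 0 0 0 0 0 0 0"

```text
time_s: 8.1
eef_pos: [0.5726, 0.1552, 0.0949]
eef_rot: [0.0, 0.206, 0.978, 0.0]
wrist_force: [-1.4, 0.8, 9.2]
opening: 0.13
grasp_force: 60.6
```

```bash
python3 -c "
from st import *
st()"
```

```text
8.1 [0.5726 0.1552 0.0949] yaw of -toolx -23.81 tilt [0.0011 0.0003] F [-1.4  0.8  9.2] M [-0.02  0.4  -0.01] q6 -1.091 0.13
```

Call:
servo_tool:
  commands: "0 0 0 0 0 1.5 0; 0 0 0 0 0 0 0"

```text
time_s: 8.35
eef_pos: [0.5729, 0.1552, 0.0948]
eef_rot: [0.001, 0.206, 0.978, 0.0]
wrist_force: [-5.3, 0.3, 17.9]
opening: 0.124
grasp_force: 62.0
```

```bash
cat > bub.py <<'E'
from st import *
import sys
def bub(tag):
    o,tx=st()
    I=[]
    for n in("scene","side"):
        c=calibration(n);X=(.595,0.0,.075);u,v=map(int,proj(c,X));J=camera(n);cv2.imwrite(f"pics/{n}{tag}.png",J)
        x0,y0=u-40,v-50;I.append(cv2.resize(J[y0:y0+100,x0:x0+80],None,fx=5,fy=5,interpolation=cv2.INTER_CUBIC));print(n,x0,y0)
    cv2.imwrite(f"pics/b{tag}.png",np.hstack(I))
if __name__=="__main__": bub(sys.argv[1])
E
python3 bub.py 2
```

```text
8.35 [0.5729 0.1552 0.0948] yaw of -toolx -23.81 tilt [0.0016 0.0001] F [-5.3  0.3 17.9] M [-0.06  1.22 -0.04] q6 -1.091 0.124
scene 314 190
side 212 116
```

View pics/b2.png

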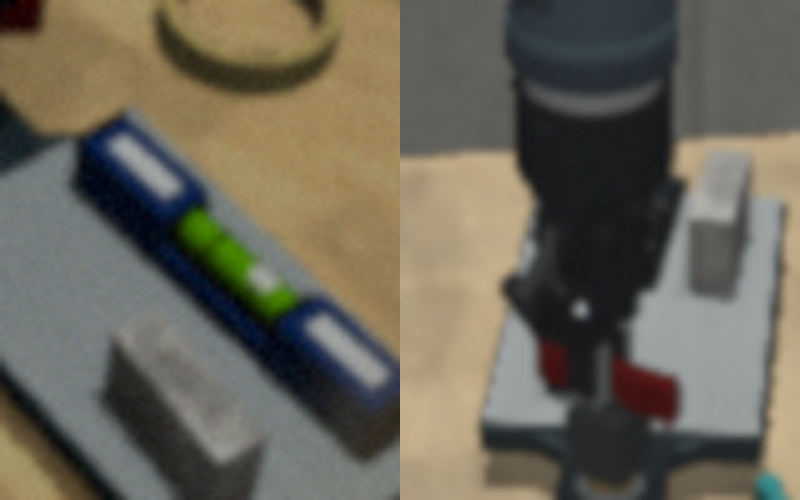

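The side picture shows the key seated, and the force jump from 9 to 18 N confirms it is home on the shoulder. In the scene crop the vial runs from (182,225) to (290,308) with the bubble at (262,277), which is on the far side. I'll turn clockwise by about 0.7 rad while measuring the bubble numerically.

```bash
cat > bm.py <<'E'
from st import *
def prof(N=6):
    st();c=calibration("scene")
    J=np.mean([camera("scene").astype(float) for _ in range(N)],0)
    h=cv2.cvtColor(J.astype(np.uint8),cv2.COLOR_BGR2HSV)[225:262,345:378]
    m=((h[...,0]>30)&(h[...,0]<50)&(h[...,1]>140)&(h[...,2]>70)).astype(np.uint8)
    ys,xs=np.nonzero(m);W=np.array([onz(c,x+345,y+225,.073)[:2] for x,y in zip(xs,ys)])
    e=cv2.fitLine(W.astype(np.float32),cv2.DIST_L2,0,1e-4,1e-4).ravel();d=e[:2]*np.sign(e[1]);t=(W-e[2:])@d
    print("axis",np.degrees(np.arctan2(d[1],d[0])),"pt",e[2:],"ends",t.min(),t.max(),t.max()-t.min())
    n=np.array([-d[1],d[0]]);mid=e[2:]+d*(t.min()+t.max())/2
    S=np.arange(-40,41,2)*1e-3;P=[]
    for s in S:
        q=np.array([proj(c,(*(mid+d*s+n*w),.0735)) for w in (-.003,-.0015,0,.0015,.003)],np.float32)
        P.append(cv2.remap(J.astype(np.float32),q[:,:1],q[:,1:],cv2.INTER_LINEAR).reshape(-1,3).mean(0))
    P=np.array(P)
    for s,p in zip(S,P): print(int(round(s*1e3)),p.astype(int))
    w=np.clip(P[:,0]-60,0,None)*(abs(S)<.030);print("bubble mm rel. to middle of green",(w*S).sum()/w.sum()*1e3)
if __name__=="__main__": prof()
E
python3 bm.py
```

```text
8.45 [0.5729 0.1552 0.0948] yaw of -toolx -23.81 tilt [0.0016 0.0002] F [-5.3 -0.1 17.9] M [-0.03  1.24 -0.  ] q6 -1.091 0.126
axis 92.26417 pt [ 0.6046622  -0.00659936] ends -0.034653893526531435 0.029139162082699982 0.06379305560923142
-40 [74 36 17]
-38 [65 31 11]
-36 [50 32 15]
-34 [29 46 24]
-32 [ 8 73 38]
-30 [ 0 98 51]
-28 [  0 112  60]
-26 [  2 117  64]
-24 [ 22 120  73]
-22 [ 54 126  90]
-20 [ 86 133 109]
-18 [102 135 120]
-16 [109 134 123]
-14 [109 134 123]
-12 [103 136 120]
-10 [ 87 135 112]
-8 [ 58 129  95]
-6 [ 27 124  79]
-4 [  5 123  69]
-2 [  0 122  66]
0 [  0 122  65]
2 [  0 122  65]
4 [  0 122  64]
6 [  0 121  64]
8 [  0 117  62]
10 [  0 108  58]
12 [  1 100  53]
14 [  0 101  54]
16 [  1 111  59]
18 [  0 120  64]
20 [  1 123  66]
22 [  1 124  66]
24 [  1 122  65]
26 [  0 118  62]
28 [  0 107  57]
30 [ 4 84 45]
32 [17 56 29]
34 [37 35 17]
36 [54 28 10]
38 [66 30 11]
40 [75 39 22]
bubble mm rel. to middle of green -14.960798956165412
```

Call:
servo_tool:
  commands: "0 0 0.1 0.02 -0.38 0 0; 0 0 0.1 0.02 -0.38 0 0; 0 0 0.1 0.02 -0.38 0 0; 0 0 0.1 0.02 -0.38 0 0; 0 0 0.1 0.02 -0.38 0 0"

```text
time_s: 9.38
eef_pos: [0.572, 0.1527, 0.0948]
eef_rot: [0.001, 0.443, 0.896, -0.0]
wrist_force: [-4.9, -3.7, 16.9]
opening: 0.126
grasp_force: 62.0
```

```bash
python3 -c "
from st import *
o,tx=st();print(o['eef_pos'][:2]+.0038*tx)"
```

```text
9.38 [0.572  0.1527 0.0948] yaw of -toolx -52.61 tilt [ 0.0019 -0.0016] F [-4.9 -3.7 16.9] M [-0.78  1.21  0.23] q6 -0.59 0.126
[0.56964798 0.15568781]
```

Call:
servo_tool:
  commands: "0 0 0.1 0.02 -0.38 0 0; 0 0 0.1 0.02 -0.38 0 0; 0 0 0.1 0.02 -0.38 0 0; 0 0 0.1 0.02 -0.38 0 0; 0 0 0.1 0.02 -0.38 0 0"

```text
time_s: 10.0
eef_pos: [0.5698, 0.1517, 0.0948]
eef_rot: [0.001, 0.651, 0.759, -0.001]
wrist_force: [-8.2, -5.8, 19.6]
opening: 0.127
grasp_force: 62.2
```

Call:
servo_tool:
  commands: "0 0 0 0 0 0 0; 0 0 0 0 0 0 0; 0 0 0 0 0 0 0; 0 0 0 0 0 0 0; 0 0 0 0 0 0 0"

```text
time_s: 10.62
eef_pos: [0.5698, 0.1517, 0.0948]
eef_rot: [0.001, 0.65, 0.76, -0.0]
wrist_force: [-5.8, -4.7, 17.9]
opening: 0.129
grasp_force: 62.2
```

Call:
servo_tool:
  commands: "0 0 0 0 0 0 0; 0 0 0 0 0 0 0; 0 0 0 0 0 0 0; 0 0 0 0 0 0 0; 0 0 0 0 0 0 0"

```text
time_s: 11.25
eef_pos: [0.5698, 0.1517, 0.0948]
eef_rot: [0.001, 0.65, 0.76, -0.0]
wrist_force: [-6.0, -4.5, 19.2]
opening: 0.12
grasp_force: 62.2
```

Call:
servo_tool:
  commands: "0 0 0 0 0 0 0; 0 0 0 0 0 0 0; 0 0 0 0 0 0 0; 0 0 0 0 0 0 0"

```text
time_s: 11.75
eef_pos: [0.5698, 0.1517, 0.0948]
eef_rot: [0.001, 0.65, 0.76, -0.0]
wrist_force: [-6.1, -5.9, 19.5]
opening: 0.126
grasp_force: 62.2
```

```bash
python3 bm.py
```

```text
11.75 [0.5698 0.1517 0.0948] yaw of -toolx -81.1 tilt [ 0.0008 -0.0019] F [-6.1 -5.9 19.5] M [-0.87  1.45  0.09] q6 -0.094 0.126
axis 93.28967 pt [ 0.6048866  -0.00976786] ends -0.03151359955218214 0.0322622228048152 0.06377582235699733
-40 [75 37 19]
-38 [66 32 14]
-36 [51 34 17]
-34 [29 51 27]
-32 [ 8 78 42]
-30 [  0 102  54]
-28 [  0 116  61]
-26 [  0 120  63]
-24 [  0 121  63]
-22 [  0 120  63]
-20 [  0 119  63]
-18 [  0 113  60]
-16 [  2 105  58]
-14 [ 21 105  65]
-12 [ 51 118  86]
-10 [ 83 133 109]
-8 [106 142 125]
-6 [117 146 133]
-4 [119 146 134]
-2 [115 144 131]
0 [102 140 123]
2 [ 77 134 107]
4 [ 45 128  88]
6 [ 15 123  73]
8 [  1 116  64]
10 [  0 106  56]
12 [ 0 97 52]
14 [  0 100  53]
16 [  0 112  59]
18 [  0 121  64]
20 [  0 123  65]
22 [  0 123  65]
24 [  0 122  65]
26 [  0 118  62]
28 [  0 106  57]
30 [ 3 83 44]
32 [18 56 29]
34 [37 35 17]
36 [54 28 11]
38 [67 31 11]
40 [76 41 23]
bubble mm rel. to middle of green -4.17922110941689
```

Call:
servo_tool:
  commands: "0 0 0.1 0.02 -0.45 0 0; 0 0 0.1 0.02 -0.45 0 0; 0 0 0.08 0.02 -0.38 0 0; 0 0 0 0 0 0 0; 0 0 0 0 0 0 0"

```text
time_s: 12.68
eef_pos: [0.5684, 0.1517, 0.0948]
eef_rot: [0.001, 0.75, 0.662, -0.0]
wrist_force: [-8.1, -5.3, 19.7]
opening: 0.124
grasp_force: 62.3
```

Call:
servo_tool:
  commands: "0 0 0 0 0 0 0; 0 0 0 0 0 0 0; 0 0 0 0 0 0 0; 0 0 0 0 0 0 0; 0 0 0 0 0 0 0"

```text
time_s: 13.3
eef_pos: [0.5684, 0.1517, 0.0948]
eef_rot: [0.001, 0.75, 0.662, -0.0]
wrist_force: [-7.6, -5.2, 19.7]
opening: 0.121
grasp_force: 62.3
```

Call:
servo_tool:
  commands: "0 0 0 0 0 0 0; 0 0 0 0 0 0 0; 0 0 0 0 0 0 0; 0 0 0 0 0 0 0; 0 0 0 0 0 0 0"

```text
time_s: 13.92
eef_pos: [0.5684, 0.1518, 0.0948]
eef_rot: [0.001, 0.75, 0.662, -0.0]
wrist_force: [-8.3, -5.6, 20.0]
opening: 0.127
grasp_force: 62.3
```

```bash
python3 bm.py
```

```text
13.93 [0.5684 0.1518 0.0948] yaw of -toolx -97.13 tilt [ 0.0005 -0.0018] F [-8.3 -5.6 20. ] M [-0.85  1.58  0.08] q6 0.186 0.127
axis 93.779106 pt [ 0.60499734 -0.01038873] ends -0.030899733717503826 0.03286066127087717 0.06376039498838099
-40 [76 38 20]
-38 [65 31 13]
-36 [50 33 16]
-34 [28 50 27]
-32 [ 9 78 42]
-30 [  0 104  56]
-28 [  0 116  62]
-26 [  0 121  64]
-24 [  0 122  64]
-22 [  0 122  64]
-20 [  0 120  63]
-18 [  0 113  59]
-16 [  0 103  54]
-14 [  0 100  54]
-12 [  5 110  62]
-10 [ 27 122  77]
-8 [ 62 133  98]
-6 [ 92 141 117]
-4 [111 145 129]
-2 [119 148 135]
0 [120 148 135]
2 [113 145 131]
4 [ 96 139 119]
6 [ 67 131 100]
8 [ 34 120  80]
10 [ 10 107  63]
12 [ 1 97 54]
14 [  0 100  53]
16 [  0 111  59]
18 [  0 120  63]
20 [  0 122  65]
22 [  0 123  65]
24 [  0 123  64]
26 [  0 118  62]
28 [  0 106  55]
30 [ 4 83 44]
32 [18 55 29]
34 [38 35 18]
36 [55 28 12]
38 [67 31 12]
40 [76 39 22]
bubble mm rel. to middle of green -0.8162364795779068
```

The bubble sits at -0.8 mm and the lines at -14.6 and +12.7 mm (middle -0.95, spacing 27.3 as it should be), so it is centred. The key is pressed home with about 20 N.

```bash
python3 -c "
from h import *
print(hand_in())"
```

```text
the job is handed in; nothing more can be done
None
```

I handed the job in at about 14 s: the red key is still gripped and pressed home with about 20 N, the screw is still, and the bubble is centred to about 0.2 mm; I made no contact with the level, block, tape or carton that I noticed, but did not re-measure them.

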